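# Bridge the food warmer with the right adapter bar and cover the front half

### The job

Of the three steel adapter bars on the cutting board, take the one whose length fits the food warmer and lay it straight across the middle of the open well, both ends down on the recessed side ledges. Then set the dark steel cover square over the front half of the well (the half nearest the robot), level, its front edge on the front deck and its rear edge on the bar. Set both down gently rather than dropping them, and leave the other bars, the jar and the jug where they are.

Things in the scene. Friction and masses are not known exactly. Their poses are not given: they have to be found in the camera images.
- warmer: Fixed metal food warmer, 272 (x) x 250 (y) x 130 mm high; origin centre of underside, -x its front (black panel, robot side). Flat top deck at 130 mm round a well of potatoes, 200 mm (x) x 156 mm (y) between ledges. Along each y side a ledge 17 mm wide, 200 mm long, 16 mm below the deck; 190 mm between the side decks. Front and rear decks 36 mm deep, no ledge. Potatoes 25 mm below the ledges.
- well_middle (a point): Point over the centre of the warmer's well, at the height of the ledges (114 mm over the warmer's underside); axes as the warmer's. A bar lying as wanted has its origin here and its length along the warmer's y.
- front_section (a point): Point 55 mm in front of the well's centre (towards the warmer's -x), at deck height (130 mm); axes as the warmer's. The cover's origin comes here.
- board: Fixed white plastic cutting board, 270 x 250 mm, 12 mm thick, lying on the worktop; origin at the centre of its underside. The three bars lie on it side by side, about 80 mm apart.
- bar_middle: The bar that fits: plain steel bar 176 mm long (x), 24 mm wide (y), 16 mm thick (z), a dark groove along its top; origin at the centre of its underside. About 0.15 kg. On the ledges its top is level with the deck.
- bar_short: Look-alike bar, 136 mm long (x), 24 wide, 16 thick: too short, it falls between the ledges. Leave alone. Origin at the centre of its underside.
- bar_long: Look-alike bar, 216 mm long (x), 24 wide, 16 thick: too long to go down between the decks. Leave alone. Origin at the centre of its underside.
- cover: Flat dark steel half cover, 130 mm (x) x 150 mm (y), 6 mm thick, with a black bridge handle along y: a bar 14 x 14 mm, 100 mm long, its top 53 mm and its underside 39 mm above the cover's underside, on two posts at y = -43 and +43 mm. Origin at the centre of the underside. About 0.35 kg; lies flat on the worktop.
- jar: Bystander: glass jar with a steel lid, 72 mm across, 110 mm tall; origin at the centre of its underside.
- jug: Bystander: grey plastic measuring jug with a handle, 100 mm across, 130 mm tall; origin at the centre of its underside.
Things that resemble listed ones, but are neither listed nor needed, are in the scene too. What is shaped like the cover but purple is not meant. Leave any turquoise look-alike of the bar_middle alone.

How it is judged:
By the outcome, as a careful person would: the job done as asked, in the order asked, and still so for the second after the job is handed in, with the robot touching nothing.
It also fails if it takes over 64 s, if anything falls off the work surface, if the arm or the gripper's body presses on something with over 40 N, if the wrist force passes 120 N, or if a joint passes its speed limit or range.

### The arm

A 6-joint arm with a two-finger parallel gripper is mounted at the origin on the work surface. World frame = base frame: x ahead of the robot, y to its left, z up, the work surface at z = 0. Lengths are in m, angles in rad, forces in N, time in s.
With the tool pointing down it reaches from about 0.25 to 0.725 m from the base axis. Payload 4 kg.
Tool frame: the origin (TCP) lies midway between the tips of the shut fingers; the grasp point (between the pads) lies 19 mm behind it (bot.grip_depth is the distance from the TCP to the grasp point, in m); z points along the fingers, y is the line along which they close (so a half turn about z gives the same grasp; the last joint's range is limited). The gripper opens to 85 mm and grips with 20 to 120 N. Pads are 22 mm wide; open, the fingers measure 114 mm over their backs; the gripper's body (76 mm by 85 mm) begins 54 mm behind the grasp point. The pads swing forward as they close: fully open they stand 13 mm farther back than shut.
Start: joints at [-1.168, 0.241, 0.005, 1.335, 0, 1.571], TCP at [0.196, -0.46, 0.231] pointing down, gripper open.
Joint ranges: [-2.72, 2.72], [-1.05, 1.87], [-1.09, 1.28], [-1.99, 2.15], [-1.42, 1.44], [-3.14, 3.14]. Speed limits (rad/s): [2.79, 2.79, 3.14, 3.14, 3.14, 3.14].

### API

Orientations are given as a unit quaternion [x, y, z, w].
In Python, from workcell import bot gives the robot as it stands.
- The arm moves only by the shell command python3 -m creep 'ROWS'. ROWS is JSON, one flat list of numbers, 5 for each row, row after row: the shift along the world's x, y, z in m, then the turn about the world's z in rad, then the finger opening in m, from 0 to 0.0854. In form: [x, y, z, twist, claw, x, y, z, twist, claw, ...]. A call has 1 to 10 rows; each row is the pose to reach, as a shift and turn from the pose commanded when the call began; what a row does not reach only later rows make up. A row lasts 1/12 s, in which the tool goes at most 41.7 mm and 7.16 degrees, less where a joint would pass 70% of its speed; a pose out of reach is approached as far as the arm can. A call with a gripper value outside its range is refused whole. The fingers move at their own pace and stop on an object; the grip force is fixed at half the most. Time passes only in rows, so rows that repeat a pose let the fingers close. It gives the time, the measured TCP pose, the force, the opening and the grip force at its end, in the units of the state.
- bot.get_obs(): the state, without advancing time (a new reading comes with each control period).
- bot.camera(name): name is "side" or "top"; returns a dict with "pixels" (400x640x3 uint8, red, green, blue), "camera_matrix" (3x3 intrinsics, pixels), "extrinsics" (4x4, takes a point from world to camera coordinates). Camera axes: x right, y down, z forward; pixel columns grow to the right and rows downward; lengths in m; the calibration is good to about 2 mm. A picture is of the moment at which its call begins. There is no depth.
- bot.job_done(): hands the job in; it is judged then, once.
Trained networks look in the newest picture that a camera, given by its name, has taken for a name from the list of things; names that differ only in an ending like _2 or _b are one class to them, and where a whole thing is asked for, a point or a joint stands for the part that bears it (a point fixed in the world has none). Each returns a list of dicts, best first, with "score" (0 to 1); they miss things now and then, are a little off and sometimes report something else, mostly with a low value. They report only what shows in the picture. A call takes as long as a camera call. They do not tell look-alikes from the thing itself.
- bot.look_for(camera, thing): "centre" ([column, row] as shares, 0 to 1, of the picture: columns of its width, rows of its height, amid what is visible of it).
- bot.place_of(camera, thing): "centre" ([column, row] as shares, 0 to 1, of the picture: columns of its width, rows of its height: a listed point, or the origin of a listed thing).
The state is a dict: "clock": time; "joint_pos": joint angles; "joint_vel": joint speeds; "tau": joint torques, N m; "eef_pos": TCP position; "tool_rot": TCP orientation; "ft_force": force on the tool from outside, world axes, zero at the start; "ft_torque": the same for the moment, N m; "grip_width": finger opening in m; "grasp_force": force on a finger pad.
Only numpy, scipy, OpenCV 4.12 (cv2) and the standard library are available. Lean on these libraries where they do the work, as an engineer would, in place of code of your own. Each camera call takes 0.05 s, during which the arm holds its last target. There are 200 camera calls.

## Working session

There is one attempt and no reset: what is moved stays moved. The work goes in short steps, Python scripts to look and compute and a shell command to move; the robot and the scene stay as the last step left them, time stands still between calls to the robot, and variables do not carry over. Pictures are saved under pics/ and viewed, at most 10 in all, crops included, and the job is handed in when it is done.

```bash
mkdir -p pics; ls; cat > h.py <<'E'
import numpy as np, cv2
from workcell import bot
def snap(cam,fn=None):
    c=bot.camera(cam)
    if fn: cv2.imwrite(fn,c["pixels"][:,:,::-1])
    return c
def ray(c,u,v,z):
    K=np.array(c["camera_matrix"]);E=np.array(c["extrinsics"]);R=E[:3,:3];t=E[:3,3]
    d=R.T@np.linalg.solve(K,[u,v,1]);o=-R.T@t
    return o+d*(z-o[2])/d[2]
def proj(c,p):
    K=np.array(c["camera_matrix"]);E=np.array(c["extrinsics"])
    q=K@(E[:3,:3]@np.array(p)+E[:3,3]);return q[:2]/q[2]
E
python3 - <<'E'
from h import *
np.set_printoptions(precision=3,suppress=True)
o=bot.get_obs();print(o)
Z=dict(warmer=0,well_middle=.114,front_section=.13,board=0,bar_middle=.012,bar_short=.012,bar_long=.012,cover=0,jar=0,jug=0)
for cam in("top","side"):
    c=snap(cam,f"pics/{cam}0.png")
    print(cam,-c["extrinsics"][:3,:3].T@c["extrinsics"][:3,3])
    for n,z in Z.items():
        for r in bot.place_of(cam,n)[:4]:
            u=np.array(r["centre"])*[640,400]
            print(n,round(r["score"],2),u,ray(c,*u,z))
E
```

```text
pics
{'clock': 0.0, 'joint_pos': array([-1.168,  0.241,  0.004,  1.335,  0.   ,  1.571]), 'joint_vel': array([ 0.001,  0.001, -0.001,  0.001,  0.001,  0.001]), 'tau': array([  0.   , -37.232,  25.241,   0.017,   0.   ,   0.   ]), 'eef_pos': array([ 0.196, -0.459,  0.23 ]), 'tool_rot': array([ 0.98 ,  0.2  , -0.   , -0.001]), 'ft_force': array([-0.3  , -0.445,  0.071]), 'ft_torque': array([ 0.074, -0.018, -0.004]), 'grasp_force': 0.0, 'grip_width': 0.08531742665808902}
top [0.309 0.05  1.261]
warmer 0.67 [439.872 198.32 ] [ 0.534 -0.278  0.   ]
well_middle 0.91 [443.712 193.8  ] [ 0.526 -0.259  0.114]
front_section 0.94 [443.328 210.8  ] [ 0.477 -0.251  0.13 ]
board 0.63 [316.224 207.52 ] [0.515 0.091 0.   ]
bar_middle 0.73 [316.096 197.6  ] [0.543 0.091 0.012]
bar_middle 0.71 [433.088 294.   ] [ 0.257 -0.237  0.012]
bar_short 0.92 [342.272 210.6  ] [0.502 0.014 0.012]
bar_long 0.62 [292.608 195.6  ] [0.55  0.16  0.012]
cover 0.73 [211.904 300.12 ] [0.251 0.397 0.   ]
cover 0.59 [210.304 226.92 ] [0.463 0.407 0.   ]
jar 0.58 [247.424 152.8  ] [0.689 0.299 0.   ]
jug 0.74 [350.912 125.72 ] [ 0.768 -0.02  -0.   ]
side [1.067 0.988 1.007]
warmer 0.72 [268.288 167.2  ] [ 0.533 -0.256  0.   ]
well_middle 0.75 [265.408 138.6  ] [ 0.536 -0.259  0.114]
well_middle 0.17 [328.384 246.32 ] [0.603 0.253 0.114]
well_middle 0.16 [232.192 232.52 ] [0.793 0.092 0.114]
front_section 0.61 [280.128 131.   ] [ 0.485 -0.254  0.13 ]
board 0.65 [320.  230.4] [0.532 0.092 0.   ]
bar_middle 0.76 [344.128 149.68 ] [ 0.263 -0.209  0.012]
bar_middle 0.65 [320.   225.32] [0.528 0.084 0.012]
bar_middle 0.43 [267.008 165.92 ] [ 0.54  -0.25   0.012]
bar_middle 0.29 [304.832 303.2  ] [0.7   0.309 0.012]
bar_long 0.61 [328.32 246.72] [0.551 0.17  0.012]
cover 0.66 [406.208 298.6  ] [0.464 0.412 0.   ]
cover 0.57 [460.992 267.   ] [0.268 0.398 0.   ]
jar 0.77 [303.872 305.   ] [0.7   0.304 0.   ]
jug 0.65 [233.216 236.   ] [ 0.761 -0.007  0.   ]
```

View pics/top0.png

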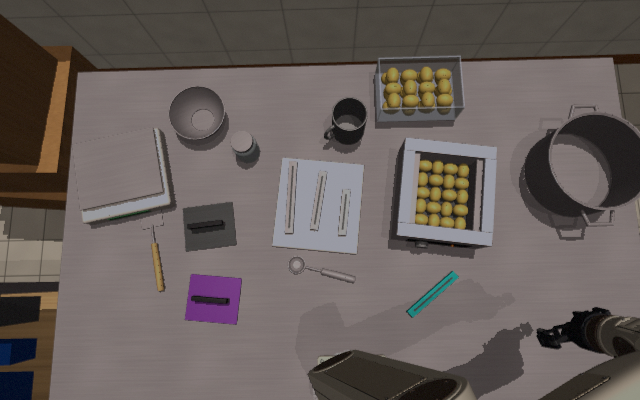

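View pics/side0.png

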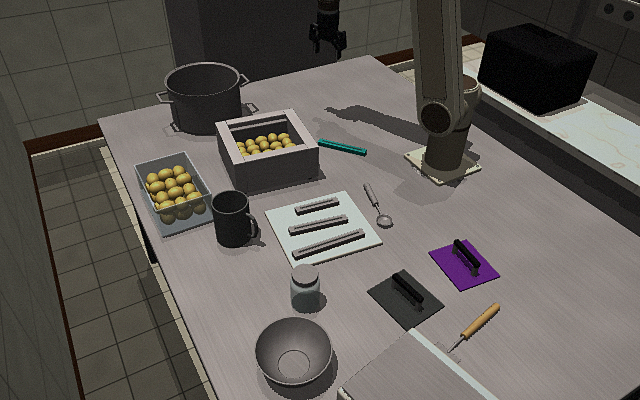

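Look-alikes for the bar: long (291,197), middle (317,200), short (344,212), turquoise (433,294). For the cover: dark (209,226), purple (213,300). By length and colour I choose the bar at (317,200) and the cover at (209,226). I'll check this in a close crop.

```bash
python3 - <<'E'
from h import *
im=cv2.imread("pics/top0.png")
a=cv2.resize(im[150:260,270:370],None,fx=4,fy=4,interpolation=cv2.INTER_CUBIC)
b=cv2.resize(im[195:260,175:245],None,fx=4,fy=4,interpolation=cv2.INTER_CUBIC)
w=cv2.resize(im[130:260,390:505],None,fx=3,fy=3,interpolation=cv2.INTER_CUBIC)
out=np.zeros((440,400+345,3),np.uint8);out[:440,:400]=a;out[:390,400:]=w
cv2.imwrite("pics/crop.png",out)
E
```

```text
(no output)
```

View pics/crop.png

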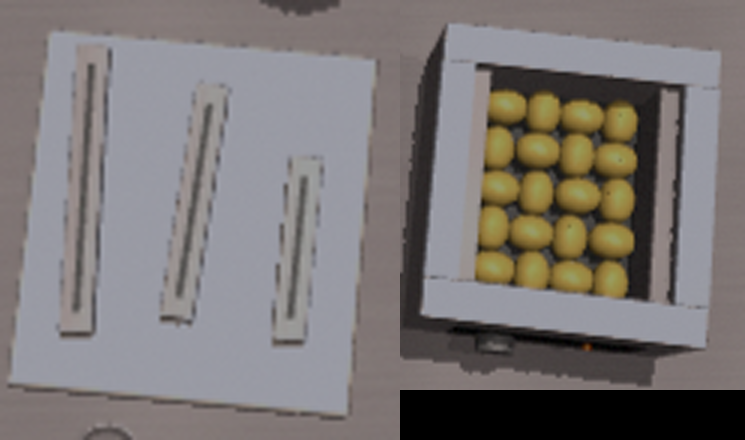

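The crop shows bar lengths in the ratio 72:60:47 px, so the centre bar (about (319,201)) is the 176 mm one. The warmer's deck corners are at about (405.5,138), (496.5,147), (492,246) and (397,235). Next I'll refine the corners and measure the cover.

```bash
cat > m.py <<'E'
from h import *
from scipy.optimize import least_squares
np.set_printoptions(precision=4,suppress=True)
def rect(x,y,a,lx,ly,z):
    c,s=np.cos(a),np.sin(a)
    return [np.array([x+c*i*lx/2-s*j*ly/2,y+s*i*lx/2+c*j*ly/2,z]) for i,j in((1,1),(1,-1),(-1,-1),(-1,1))]
def fit(c,pix,lx,ly,z,g):
    pix=np.array(pix,float)
    r=least_squares(lambda p:(np.array([proj(c,q) for q in rect(*p,lx,ly,z)])-pix).ravel(),g)
    return r.x,np.sqrt((r.fun**2).mean())
E
python3 - <<'E'
from m import *
c=snap("top")
up=lambda L,o,s:[[o[0]+(x+.5)/s-.5,o[1]+(y+.5)/s-.5] for x,y in L]
W=up([(47,24),(320,52),(306,349),(21,314)],(390,130),3)
print("warmer",fit(c,W,.272,.25,.13,[.53,-.258,-.1]))
B=up([(197,82),(230,88),(191,324),(161,319)],(270,150),4)
print("bar x=len",fit(c,B,.176,.024,.028,[.53,.09,-.1]))
im=c["pixels"].astype(int)
sat=im.max(2)-im.min(2);g=im.mean(2)
m=((g<95)&(sat<40)).astype(np.uint8);m[:195]=0;m[260:]=0;m[:,:170]=0;m[:,250:]=0
n,l,st,ce=cv2.connectedComponentsWithStats(m);k=1+st[1:,4].argmax();print(st[k])
cn=max(cv2.findContours((l==k).astype(np.uint8),0,2)[0],key=cv2.contourArea)
r=cv2.minAreaRect(cn);b=cv2.boxPoints(r);print(r,b)
w=np.array([ray(c,*p,.006) for p in b]);print(w,w.mean(0),[np.linalg.norm(w[i]-w[i-1]) for i in range(4)])
h=((g<40)&(l==k)).astype(np.uint8);cn=max(cv2.findContours(h,0,2)[0],key=cv2.contourArea)
r=cv2.minAreaRect(cn);print("handle",r,ray(c,*r[0],.053))
big=cv2.resize(c["pixels"][195:260,170:250,::-1],None,fx=8,fy=8,interpolation=cv2.INTER_CUBIC)
cv2.imwrite("pics/cov.png",big)
s=snap("side")
# cross-check predicted corners in side view
im=s["pixels"][:,:,::-1].copy()
def draw(p,lx,ly,z):
    q=np.array([proj(s,a) for a in rect(*p,lx,ly,z)]);cv2.polylines(im,[np.int32(np.round(q*8))],True,(0,0,255),1,shift=3)
draw(fit(c,W,.272,.25,.13,[.53,-.258,-.1])[0],.272,.25,.13)
draw(fit(c,B,.176,.024,.028,[.53,.09,-.1])[0],.176,.024,.028)
q=np.array([proj(s,a) for a in w]);cv2.polylines(im,[np.int32(np.round(q*8))],True,(0,0,255),1,shift=3)
o=np.zeros((520,800,3),np.uint8);t=cv2.resize(im[100:340,200:460],None,fx=2.16,fy=2.16);o[:t.shape[0],:t.shape[1]]=t
o[:260,560:800]=cv2.resize(big,(240,195)).repeat(1,0)[:260] if 0 else cv2.resize(big,(240,260))
cv2.imwrite("pics/chk.png",o)
E
```

```text
warmer (array([ 0.5326, -0.2654, -0.1378]), np.float64(0.49109960327354246))
bar x=len (array([ 0.532 ,  0.0837, -0.1729]), np.float64(0.29367950526533704))
[ 183  202   54   50 2264]
((208.6951141357422, 226.25608825683594), (44.614341735839844, 52.344547271728516), 83.6598129272461) [[180.2195 206.9756]
 [232.2439 201.1951]
 [237.1707 245.5366]
 [185.1463 251.3171]]
[[0.5246 0.4977 0.006 ]
 [0.5386 0.3418 0.006 ]
 [0.406  0.3249 0.006 ]
 [0.3923 0.4778 0.006 ]] [0.4654 0.4105 0.006 ] [np.float64(0.13376515363868807), np.float64(0.15645808712469578), np.float64(0.1336297003204489), np.float64(0.15355175661664214)]
handle ((205.52186584472656, 226.1637725830078), (9.581869125366211, 36.93975830078125), 82.40535736083984) [0.4594 0.406  0.053 ]
```

View pics/chk.png

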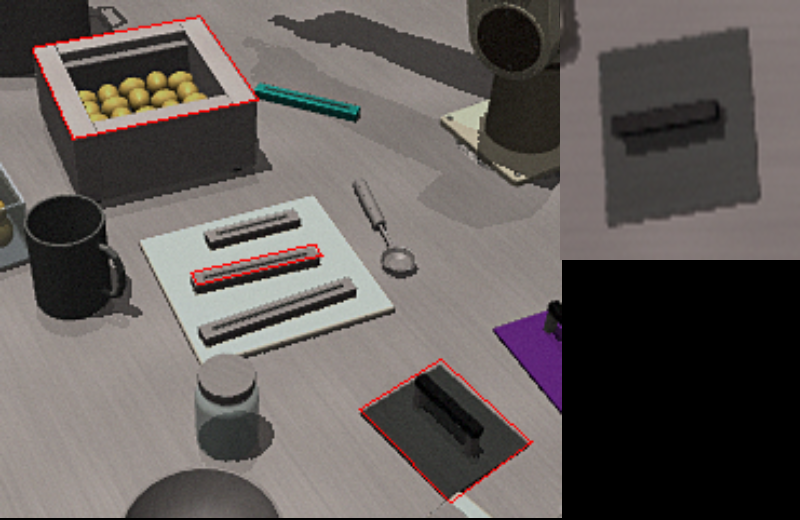

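The overlays fit in both views: warmer (0.533,-0.265) yaw -0.138, bar (0.532,0.084) yaw -0.173, and dark cover (0.465,0.410) yaw about +0.11. Next I move toward the bar, which needs a total tool turn of about +2.566.

```bash
python3 -m creep '[0.17,0.27,0,1.24,0.05,0.17,0.27,0,1.24,0.05,0.17,0.27,0,1.24,0.05,0.17,0.27,0,1.24,0.05,0.17,0.27,0,1.24,0.05,0.17,0.27,0,1.24,0.05,0.17,0.27,0,1.24,0.05,0.17,0.27,0,1.24,0.05,0.17,0.27,0,1.24,0.05,0.17,0.27,0,1.24,0.05]'
python3 -c "
from h import *
o=bot.get_obs();print(o['joint_pos'],o['eef_pos'],o['tool_rot'])"
```

```text
clock: 2.03
eef_pos: [0.3669, -0.1883, 0.2314]
tool_rot: [0.677, 0.736, 0.0, 0.0]
ft_force: [0.1, -0.3, -0.9]
grip_width: 0.05
grasp_force: 0.0
[-4.74077956e-01  6.66738373e-02 -2.02991830e-01  1.30077084e+00
  3.54650837e-05  1.01411125e+00] [ 0.36692089 -0.18825749  0.23144229] [6.77305973e-01 7.35701424e-01 6.50801137e-05 1.68659471e-04]
```

```bash
python3 -m creep '[0.165,0.272,-0.08,1.24,0.05,0.165,0.272,-0.08,1.24,0.05,0.165,0.272,-0.08,1.24,0.05,0.165,0.272,-0.08,1.24,0.05,0.165,0.272,-0.08,1.24,0.05,0.165,0.272,-0.08,1.24,0.05,0.165,0.272,-0.08,1.24,0.05,0.165,0.272,-0.13,1.24,0.05,0.165,0.272,-0.13,1.315,0.05,0.165,0.272,-0.13,1.315,0.05]'
python3 - <<'E'
from m import *
o=bot.get_obs();q=o['tool_rot'];print(o['eef_pos'],2*np.arctan2(q[1],q[0])-np.pi/2,o['grip_width'])
s=snap("side","pics/s1.png")
im=cv2.resize(s["pixels"][100:280,220:400,::-1],None,fx=3,fy=3,interpolation=cv2.INTER_CUBIC);cv2.imwrite("pics/s1c.png",im)
E
```

```text
clock: 2.87
eef_pos: [0.5288, 0.0845, 0.0958]
tool_rot: [0.119, 0.993, -0.001, -0.004]
ft_force: [-0.5, -0.6, 0.8]
grip_width: 0.0503
grasp_force: 0.0
[0.5288 0.0845 0.0958] 1.3322264074011088 0.050284071376400494
```

View pics/s1c.png

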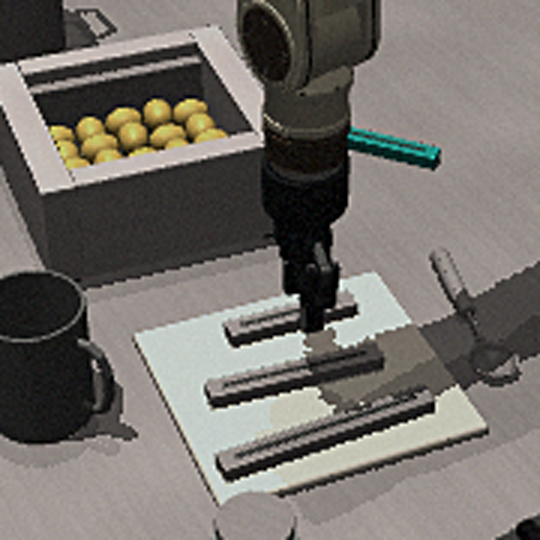

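```bash
python3 -m creep '[0.001,0.002,-0.02,0.011,0.05,0.001,0.002,-0.045,0.011,0.05,0.001,0.002,-0.065,0.011,0.05,0.001,0.002,-0.076,0.011,0.05,0.001,0.002,-0.076,0.011,0.05,0.001,0.002,-0.076,0.011,0.05]'
python3 -c "
from h import *
o=bot.get_obs();q=o['tool_rot'];print(o['eef_pos'],2*np.arctan2(q[1],q[0])-np.pi/2)"
```

```text
clock: 3.42
eef_pos: [0.5319, 0.0837, 0.0255]
tool_rot: [0.12, 0.993, -0.0, -0.0]
ft_force: [0.5, -0.8, 0.6]
grip_width: 0.0501
grasp_force: 0.0
[0.53193386 0.08368549 0.02548093] 1.33092307331205
```

```bash
python3 -m creep '[0,0,0,0.067,0.05,0,0,-0.011,0.067,0.05,0,0,-0.011,0.067,0.05,0,0,-0.011,0.067,0.01,0,0,-0.011,0.067,0.01,0,0,-0.011,0.067,0.01,0,0,-0.011,0.067,0.01,0,0,-0.011,0.067,0.01,0,0,-0.011,0.067,0.01]'
python3 -c "
from h import *
o=bot.get_obs();q=o['tool_rot'];print(o['eef_pos'],2*np.arctan2(q[1],q[0])-np.pi/2,o['ft_torque'])"
```

```text
clock: 4.17
eef_pos: [0.533, 0.0841, 0.0158]
tool_rot: [0.085, 0.996, 0.0, 0.001]
ft_force: [-1.5, -0.5, 5.8]
grip_width: 0.022
grasp_force: 61.0
[0.53299701 0.08413047 0.0157804 ] 1.3996258847796095 [-0.01627422  0.27197665  0.00482051]
```

```bash
python3 -m creep '[0,0,0.02,0,0.01,0,0,0.06,0,0.01,0,0,0.10,0,0.01,0,0,0.14,-0.1,0.01,0,-0.03,0.17,-0.2,0.01,0,-0.06,0.17,-0.32,0.01,0,-0.09,0.17,-0.44,0.01,0,-0.12,0.17,-0.56,0.01,0,-0.15,0.17,-0.68,0.01,0,-0.18,0.17,-0.8,0.01]' && python3 -m creep '[0,-0.03,0,-0.12,0.01,0,-0.06,0,-0.24,0.01,0,-0.09,0,-0.36,0.01,0,-0.12,0,-0.48,0.01,0,-0.15,0,-0.6,0.01,0,-0.169,0,-0.72,0.01,0,-0.169,0,-0.738,0.01,0,-0.169,0,-0.738,0.01,0,-0.169,0,-0.738,0.01]'
python3 - <<'E'
from m import *
o=bot.get_obs();q=o['tool_rot'];a=2*np.arctan2(q[1],q[0])-np.pi/2;print(o['eef_pos'],a)
s=snap("side");t=snap("top")
for c,n in((s,"side"),(t,"top")):
    print(n,[(np.array(r["centre"])*[640,400],r["score"]) for r in bot.place_of(n,"bar_middle")[:3]])
    im=c["pixels"][:,:,::-1].copy()
    x,y,z=o['eef_pos']
    for P in ((x,y,a,.024,.176,z+.012),(.5326,-.2654,-.138,.272,.25,.13)):
        qq=np.array([proj(c,p) for p in rect(*P)]);cv2.polylines(im,[np.int32(np.round(qq*8))],True,(0,0,255),1,shift=3)
    im=im[90:230,200:340] if n=="side" else im[120:260,380:520]
    cv2.imwrite(f"pics/{n}2.png",cv2.resize(im,(400,400),interpolation=cv2.INTER_CUBIC))
cv2.imwrite("pics/b2.png",np.hstack([cv2.imread("pics/side2.png"),cv2.imread("pics/top2.png")]))
E
```

```text
clock: 5.0
eef_pos: [0.5316, -0.0973, 0.1845]
tool_rot: [0.469, 0.883, -0.0, 0.0]
ft_force: [0.0, -0.1, -1.5]
grip_width: 0.0221
grasp_force: 60.1
clock: 5.75
eef_pos: [0.5317, -0.2644, 0.184]
tool_rot: [0.754, 0.657, -0.0, -0.001]
ft_force: [-0.4, -0.5, -0.9]
grip_width: 0.0224
grasp_force: 60.1
[ 0.5317 -0.2644  0.184 ] -0.13672085020660574
side [(array([343.104, 147.6  ]), 0.58), (array([266.624, 122.6  ]), 0.48)]
top [(array([453.376, 185.68 ]), 0.92), (array([431.488, 294.2  ]), 0.42)]
```

View pics/b2.png

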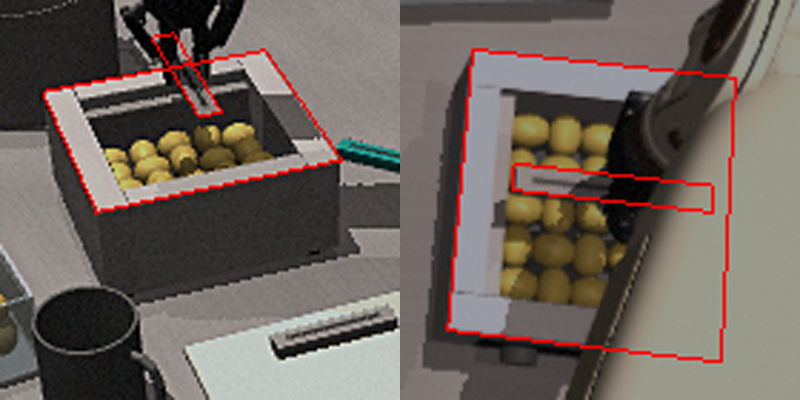

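```bash
python3 -m creep '[0.001,-0.001,-0.02,0,0.01,0.001,-0.001,-0.04,0,0.01,0.001,-0.001,-0.053,0,0.01,0.001,-0.001,-0.060,0,0.01,0.001,-0.001,-0.063,0,0.01,0.001,-0.001,-0.063,0,0.01,0.001,-0.001,-0.065,0,0.01,0.001,-0.001,-0.065,0,0.01]'
```

```text
clock: 6.62
eef_pos: [0.5336, -0.2662, 0.1202]
tool_rot: [0.754, 0.657, 0.0, 0.001]
ft_force: [0.8, 0.6, -1.7]
grip_width: 0.0218
grasp_force: 60.2
```

```bash
python3 -m creep '[0,0,-0.001,0,0.01,0,0,-0.002,0,0.01,0,0,-0.002,0,0.01]'; python3 -m creep '[0,0,-0.001,0,0.01,0,0,-0.001,0,0.01,0,0,-0.001,0,0.01]';  python3 -m creep '[0,0,-0.001,0,0.01,0,0,-0.001,0,0.01,0,0,-0.001,0,0.01]'
```

```text
clock: 6.87
eef_pos: [0.5334, -0.2662, 0.1178]
tool_rot: [0.754, 0.657, 0.0, 0.001]
ft_force: [-0.5, -0.8, -0.1]
grip_width: 0.0221
grasp_force: 60.3
clock: 7.12
eef_pos: [0.5334, -0.2662, 0.1178]
tool_rot: [0.754, 0.657, 0.0, 0.001]
ft_force: [-1.0, 1.2, 5.4]
grip_width: 0.0223
grasp_force: 60.9
clock: 7.37
eef_pos: [0.5334, -0.2662, 0.1178]
tool_rot: [0.754, 0.657, 0.0, 0.001]
ft_force: [-3.1, 1.4, 10.7]
grip_width: 0.0222
grasp_force: 61.5
```

```bash
python3 -m creep '[0,0,0.001,0,0.05,0,0,0.001,0,0.05,0,0,0.001,0,0.05,0,0,0.001,0,0.05,0,0,0.02,0,0.05,0,0,0.05,0,0.05,0,0,0.09,0,0.05,-0.01,0.04,0.1,0.05,0.05,-0.02,0.08,0.1,0.1,0.05,-0.02,0.12,0.1,0.15,0.05]' && python3 -m creep '[-0.01,0.04,0,0.09,0.05,-0.01,0.08,0,0.09,0.05,-0.02,0.12,0,0.09,0.05,-0.02,0.16,0,0.09,0.05,-0.03,0.2,0,0.09,0.05,-0.03,0.24,0,0.09,0.05,-0.03,0.28,0,0.09,0.05,-0.04,0.32,0,0.09,0.05,-0.04,0.36,0,0.09,0.05,-0.04,0.4,0,0.09,0.05]'
python3 - <<'E'
from m import *
o=bot.get_obs();q=o['tool_rot'];a=2*np.arctan2(q[1],q[0])-np.pi/2;print(o['eef_pos'],a)
s=snap("side");t=snap("top")
for c,n in((s,"side"),(t,"top")):
    print(n,[(np.array(r["centre"])*[640,400],r["score"],ray(c,*(np.array(r["centre"])*[640,400]),.114)) for r in bot.place_of(n,"bar_middle")[:3]])
im=cv2.resize(t["pixels"][120:260,380:520,::-1],(400,400),interpolation=cv2.INTER_CUBIC)
i2=cv2.resize(s["pixels"][90:230,200:340,::-1],(400,400),interpolation=cv2.INTER_CUBIC)
cv2.imwrite("pics/b3.png",np.hstack([i2,im]))
E
```

```text
clock: 8.2
eef_pos: [0.5122, -0.1457, 0.2166]
tool_rot: [0.703, 0.711, 0.0, 0.001]
ft_force: [-0.4, 0.1, -1.0]
grip_width: 0.0503
grasp_force: 0.0
clock: 9.03
eef_pos: [0.4722, 0.2559, 0.2152]
tool_rot: [0.67, 0.742, -0.0, 0.0]
ft_force: [1.0, 0.2, 0.2]
grip_width: 0.0502
grasp_force: 0.0
[0.4722 0.2559 0.2152] 0.10239854265587867
side [(array([342.784, 148.92 ]), 0.82, array([ 0.3473, -0.0914,  0.114 ])), (array([269.184, 137.92 ]), 0.57, array([ 0.5237, -0.2566,  0.114 ]))]
top [(array([445.824, 188.92 ]), 0.82, array([ 0.5394, -0.2659,  0.114 ])), (array([436.096, 294.4  ]), 0.74, array([ 0.2598, -0.2211,  0.114 ]))]
```

View pics/b3.png

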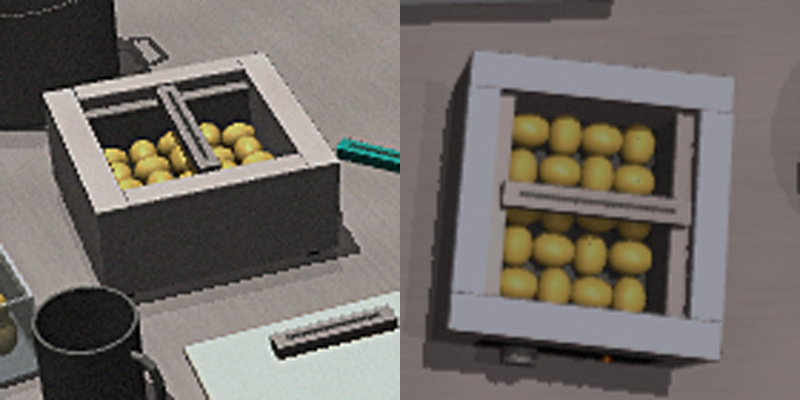

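The bar lies straight across with both ends on the ledges: top crop ends at (503,193) and (690,211), centred between the side decks. Now the cover.

```bash
python3 -m creep '[-0.002,0.04,-0.03,0.015,0.05,-0.004,0.08,-0.06,0.015,0.05,-0.006,0.12,-0.09,0.015,0.05,-0.007,0.154,-0.11,0.015,0.05,-0.007,0.154,-0.13,0.015,0.05,-0.007,0.154,-0.13,0.015,0.05,-0.007,0.154,-0.13,0.015,0.05]'
python3 - <<'E'
from m import *
o=bot.get_obs();q=o['tool_rot'];a=2*np.arctan2(q[1],q[0])-np.pi/2;print(o['eef_pos'],a)
s=snap("side")
im=s["pixels"][:,:,::-1].copy()
for P in ((.465,.410,.115,.13,.15,.006),(.465,.410,.115,.014,.1,.053)):
    qq=np.array([proj(s,p) for p in rect(*P)]);cv2.polylines(im,[np.int32(np.round(qq*8))],True,(0,0,255),1,shift=3)
cv2.imwrite("pics/c4.png",cv2.resize(im[190:350,340:480],None,fx=3.5,fy=3.5,interpolation=cv2.INTER_CUBIC))
E
```

```text
clock: 9.82
eef_pos: [0.4647, 0.4058, 0.0822]
tool_rot: [0.665, 0.747, -0.003, -0.0]
ft_force: [0.2, -0.4, 0.7]
grip_width: 0.0502
grasp_force: 0.0
[0.4647 0.4058 0.0822] 0.11652480223062112
```

View pics/c4.png

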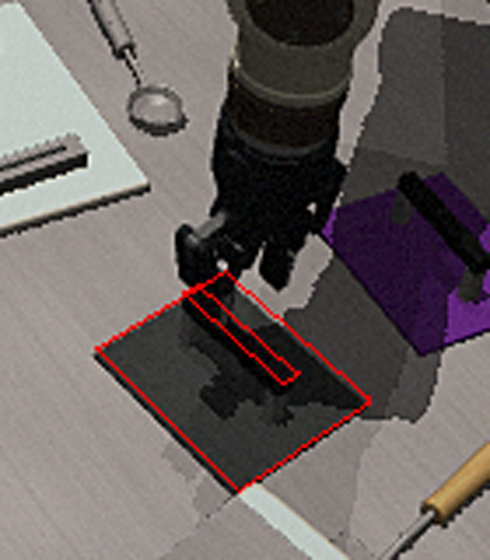

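The overlay fits the dark plate and its handle, with the purple cover off to the right. I descend and grip.

```bash
python3 -m creep '[0,0.001,-0.025,0,0.05,0,0.001,-0.045,0,0.05,0,0.001,-0.057,0,0.05,0,0.001,-0.057,0,0.05,0,0.001,-0.057,0,0.05]' && python3 -m creep '[0,0,0,0,0.0,0,0,0,0,0.0,0,0,0,0,0.0,0,0,0,0,0.0,0,0,0,0,0.0,0,0,0,0,0.0,0,0,0,0,0.0]'
```

```text
clock: 10.28
eef_pos: [0.4673, 0.4077, 0.0299]
tool_rot: [0.666, 0.746, 0.001, 0.0]
ft_force: [0.5, -0.4, 0.1]
grip_width: 0.05
grasp_force: 0.0
clock: 10.87
eef_pos: [0.4673, 0.4096, 0.0304]
tool_rot: [0.665, 0.747, 0.002, 0.001]
ft_force: [0.1, -0.9, 6.2]
grip_width: 0.0128
grasp_force: 59.7
```

```bash
python3 -m creep '[0,0,0.02,0,0,0,0,0.05,0,0,0,0,0.09,0,0,0,0,0.13,0,0,0,-0.01,0.17,-0.03,0,0,-0.04,0.2,-0.06,0,0,-0.07,0.2,-0.1,0,0,-0.1,0.2,-0.15,0,0,-0.135,0.2,-0.2,0,0,-0.17,0.2,-0.255,0]' && python3 -m creep '[0.01,-0.04,0,0,0,0.01,-0.08,0,0,0,0.01,-0.12,0,0,0,0.01,-0.16,0,0,0,0.01,-0.2,0,0,0,0.01,-0.24,0,0,0,0.01,-0.28,0,0,0,0.01,-0.32,0,0,0,0.01,-0.36,0,0,0,0.01,-0.4,0,0,0]' && python3 -m creep '[0,-0.03,0,0,0,0,-0.06,0,0,0,0,-0.085,0,0,0,0,-0.097,0,0,0,0,-0.097,0,0,0,0,-0.097,0,0,0]'
python3 -c "
from h import *
o=bot.get_obs();q=o['tool_rot'];print(o['eef_pos'],2*np.arctan2(q[1],q[0])-np.pi/2,o['ft_torque'])"
```

```text
clock: 11.7
eef_pos: [0.4653, 0.2378, 0.2282]
tool_rot: [0.755, 0.656, -0.0, -0.0]
ft_force: [-0.0, -1.2, -2.1]
grip_width: 0.0127
grasp_force: 58.9
clock: 12.53
eef_pos: [0.4752, -0.1626, 0.2282]
tool_rot: [0.754, 0.657, -0.0, -0.0]
ft_force: [1.3, 0.3, -2.9]
grip_width: 0.0128
grasp_force: 59.0
clock: 13.03
eef_pos: [0.4756, -0.2577, 0.2278]
tool_rot: [0.754, 0.656, 0.0, -0.001]
ft_force: [0.3, 0.3, -2.7]
grip_width: 0.0129
grasp_force: 59.0
[ 0.47555953 -0.25774167  0.22778142] -0.1389637789627829 [ 0.01380798 -0.00064787  0.08215961]
```

```bash
python3 -m creep '[0.002,0,-0.025,0,0,0.002,0,-0.045,0,0,0.002,0,-0.056,0,0,0.002,0,-0.06,0,0,0.002,0,-0.06,0,0,0.002,0,-0.06,0,0]'
python3 - <<'E'
from m import *
o=bot.get_obs();x,y,z=o['eef_pos'];print(x,y,z)
ims=[]
for n,(r0,c0) in dict(side=(90,210),top=(120,380)).items():
    c=snap(n);im=c["pixels"][:,:,::-1].copy()
    for P in ((x,y,-.138,.13,.15,z-.03+.006),):
        qq=np.array([proj(c,p) for p in rect(*P)]);cv2.polylines(im,[np.int32(np.round(qq*8))],True,(0,0,255),1,shift=3)
    ims.append(cv2.resize(im[r0:r0+130,c0:c0+130],(400,400),interpolation=cv2.INTER_CUBIC))
cv2.imwrite("pics/d.png",np.hstack(ims))
E
```

```text
clock: 13.53
eef_pos: [0.4784, -0.2571, 0.1689]
tool_rot: [0.754, 0.657, 0.0, 0.0]
ft_force: [-0.1, -0.6, -1.9]
grip_width: 0.0128
grasp_force: 59.0
0.47843559912180483 -0.25706669273025634 0.16893760836300448
```

View pics/d.png

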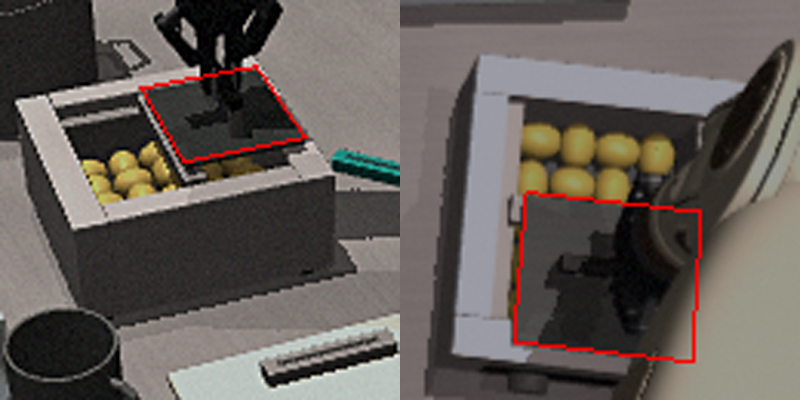

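The cover overlay matches: held square, front edge over the front deck, rear edge over the bar. I lower it slowly.

```bash
python3 -m creep '[0,0,-0.003,0,0,0,0,-0.005,0,0,0,0,-0.006,0,0,0,0,-0.006,0,0]'; python3 -m creep '[0,0,-0.001,0,0,0,0,-0.002,0,0,0,0,-0.002,0,0]';  python3 -m creep '[0,0,-0.001,0,0,0,0,-0.001,0,0,0,0,-0.001,0,0]'
```

```text
clock: 13.97
eef_pos: [0.4778, -0.2579, 0.1621]
tool_rot: [0.754, 0.657, -0.0, -0.0]
ft_force: [-0.5, 0.0, -2.6]
grip_width: 0.0128
grasp_force: 59.1
clock: 14.22
eef_pos: [0.478, -0.2581, 0.1604]
tool_rot: [0.754, 0.657, 0.0, 0.0]
ft_force: [-0.6, -0.8, -2.0]
grip_width: 0.0131
grasp_force: 59.1
clock: 14.47
eef_pos: [0.4781, -0.2581, 0.1604]
tool_rot: [0.754, 0.657, 0.0, 0.001]
ft_force: [-2.5, 1.1, 5.1]
grip_width: 0.0127
grasp_force: 60.1
```

Contact is made, so I release, rise and back away.

```bash
python3 -m creep '[0,0,0,0,0.05,0,0,0,0,0.05,0,0,0,0,0.05,0,0,0,0,0.05,0,0,0.02,0,0.05,0,0,0.05,0,0.05,0,0,0.09,0,0.05,0,0.02,0.12,0,0.05,0,0.06,0.12,0,0.05,0,0.1,0.12,0,0.05]' && python3 -m creep '[0,0.04,0,0,0.05,0,0.08,0,0,0.05,0,0.12,0,0,0.05,0,0.16,0,0,0.05,0,0.2,0,0,0.05,0,0.24,0,0,0.05,0,0.24,0,0,0.05,0,0.24,0,0,0.05]'
python3 - <<'E'
from m import *
ims=[]
for n,(r0,c0) in dict(side=(90,210),top=(120,380)).items():
    c=snap(n);im=c["pixels"][:,:,::-1].copy()
    ims.append(cv2.resize(im[r0:r0+130,c0:c0+130],(400,400),interpolation=cv2.INTER_CUBIC))
cv2.imwrite("pics/e.png",np.hstack(ims))
E
```

```text
clock: 15.3
eef_pos: [0.4795, -0.1584, 0.2817]
tool_rot: [0.755, 0.655, 0.002, 0.002]
ft_force: [1.2, 0.6, -0.5]
grip_width: 0.0501
grasp_force: 0.0
clock: 15.97
eef_pos: [0.4778, 0.0842, 0.2791]
tool_rot: [0.752, 0.659, -0.0, 0.0]
ft_force: [-0.1, -1.2, 0.7]
grip_width: 0.0497
grasp_force: 0.0
```

View pics/e.png

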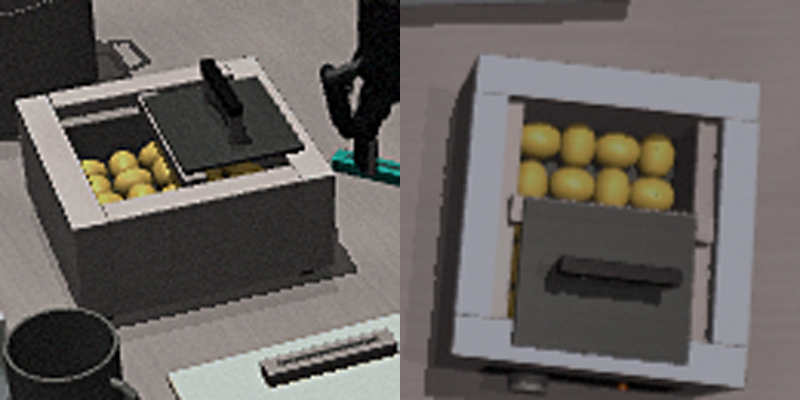

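The cover lies square and level: front edge on the front deck (about y=350 in the top crop), rear edge on the bar (ends visible at (516,208) and (705,230)). The gripper is clear of everything.

```bash
python3 -c "
from h import bot
print(bot.job_done())"
```

```text
the job is handed in; nothing more can be done
None
```

The 176 mm bar lies across the middle of the well on both ledges, the dark cover sits level and square over the front half, and the job was handed in at about 16 s on the robot's clock; no verdict came back.

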